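# Set the tin filler's portion knob three clicks up

## Task

The next batch of balm goes into bigger tins: turn the filler's portion knob (the larger one with the bar grip), which stands at its lowest setting, exactly three clicks clockwise and let go of it. Leave the small round speed knob as it is set and the tin under the spout where it stands.

Things in the scene. Friction and masses are not known exactly. Their poses are not given: they have to be found in the camera images.
- portion (a joint): portion knob angle, rad: 0 at the start, its lowest setting, against the end stop; grows clockwise seen from above. It clicks (rests) every 24 degrees = 0.419 rad: at 0, 0.419, 0.838, 1.257, 1.676, 2.094 (upper stop). Passing from one click to the next takes about 0.07 N m; let go, it settles by itself at the nearest click. Six white ticks on its 84 mm dark collar, one per click.
- portion_grip (a point): point to grip: on the portion knob's vertical axis, 105 mm above the table. Black disc 58 mm across, 8 mm thick, with upright bar 54 mm long, 16 thick, 34 high: its top is 10 mm above this point, the disc's top 22 mm below it. Axes turn with the knob: x along the bar (white pointer on the -x half), y across, z up. It is on a fixed steel box 170 x 300 mm, 70 mm high, with a spout at the far side.
- speed_mark (a point): outer end of the white mark on the speed knob's top, on its rim, 18 mm from its axis (knob's own -x side), 99 mm above the table. The speed knob is the smaller, round, black fluted knob, 36 mm across, 24 mm high, no clicks, stiff, stays where left. It stands 150 mm from the portion knob on the same box; either one may be on the left.
- tin_center (a point): centre (half-way up) of the empty round tin standing loose on the table under the spout: 52 mm across, 22 mm high, black with a grey top. The other tins beside the box are at most 60 mm high.

How it is judged:
At the end, for the whole second after the job is handed in: The portion knob rests at its third click, 1.257 rad (72 degrees) clockwise from the start within 10 degrees, at rest and released; the speed knob's mark is within 8 mm and the tin under the spout within 20 mm of where they were (value of joint portion between 1.082 and 1.432 rad and velocity of joint portion between -0.1 and 0.1 rad/s and distance of speed_mark from where it was at the start of the episode below 0.008 m and distance of tin_center from where it was at the start of the episode below 0.02 m); the robot touches nothing.
It fails at once if the speed knob is turned (its mark moves more than 8 mm) (distance of speed_mark from where it was at the start of the episode above 0.008 m).
It fails at once if the tin under the spout is shifted by more than 20 mm (distance of tin_center from where it was at the start of the episode above 0.02 m).
It also fails if it takes over 32 s, if anything falls off the work surface, if the arm or the gripper's body presses on something with over 40 N, if the wrist force passes 120 N, or if a joint passes its speed limit or range.

## Robot

A 6-joint arm with a two-finger parallel gripper is mounted at the origin on the work surface. World frame = base frame: x ahead of the robot, y to its left, z up, the work surface at z = 0. Lengths are in m, angles in rad, forces in N, time in s.
With the tool pointing down it reaches from about 0.275 to 0.975 m from the base axis. Payload 8.4 kg.
Tool frame: the origin (TCP) lies between the finger pads; the fingertips stand 22 mm ahead of it and the grasp point (between the pads) lies 3 mm ahead of it (tip_extent is the distance from the TCP to the fingertips, in m); z points along the fingers, y is the line along which they close (so a half turn about z gives the same grasp; the last joint's range is limited). The gripper opens to 92 mm and grips with 3 to 60 N. Pads are 20 mm wide; open, the fingers measure 128 mm over their backs; the gripper's body (75 mm by 189 mm) begins 69 mm behind the grasp point.
Start: joints at [-1.261, 0.353, 1.633, -0, 1.155, -0.002], TCP at [0.192, -0.595, 0.237] pointing down, gripper open.
Joint ranges: [-2.63, 2.63], [-0.92, 2.1], [0.06, 2.66], [-1.3, 4.44], [0, 2.69], [-3.02, 3.02]. Speed limits (rad/s): [2.22, 2.22, 2.79, 3.14, 3.14, 3.14].

## Interface

Orientations are given as a rotation vector (axis times angle).
In Python, from cell import state, snapshot, finish_job, look_for, landmark_of, tip_extent gives the robot as it stands. The module is installed in compiled form; this text tells all that it offers.
- The arm moves only by the tool carry_out, never from a script. Its argument "series" is a list of rows, each an object with "travel": the shift along the tool's x, y, z as a fraction of full scale, a list of three; "turn": the turn, a rotation vector about the tool's x, y, z as a fraction of full scale, a list of three. A call has 1 to 12 rows; each row is the pose to reach, as a shift and turn from the pose commanded when the call began, along the tool's axes at that moment, turning the shorter way round; what a row does not reach only later rows make up. Full scale, the value 1, is 0.5 m for a shift and 360 degrees for a turn. A row lasts 1/10 s, in which the tool goes at most 50 mm and 8.59 degrees, less where a joint would pass 70% of its speed; a pose out of reach is approached as far as the arm can. A call with a number of a shift or a turn outside -1 to 1 is refused whole. A call with a gripper value outside its range is refused whole. "jaw" is the closure, from 0 (fully open) to 1 (shut), set as the call begins (left out, the last holds). The fingers move at their own pace and stop on an object; "grip_force" is the grip in N (left out, the last holds). Time passes only in rows, so rows that repeat a pose let the fingers close. It gives the time, the measured TCP pose, the force, the opening and the grip force at its end, in the units of the state.
- state(): the state, without advancing time (a new reading comes with each control period).
- snapshot(name): name is "scene" or "top"; returns a dict with "pixels" (384x512x3 uint8, blue, green, red), "z_map" (384x512 float32, m along the optical axis (not along the pixel's ray), 0 where there is no reading), "fx", "fy", "cx", "cy" (pixels), "k1" (the pictures are not rectified: a ray, as slopes to the right and down, at radius r is drawn at 1 + k1 r^2 times it, then the intrinsics apply), "pose" (4x4, takes a point from camera to world coordinates). Camera axes: x right, y up, looking along -z (the intrinsics and any distortion apply to the point x, -y, -z); pixel columns grow to the right and rows downward; lengths in m; the calibration is good to about 2 mm. A picture is of the moment at which its call begins.
- finish_job(): hands the job in; it is judged then, once.
Trained networks look in a picture, given as the dict that the camera call returned (one of the last four; its "shot" number tells which), for a name from the list of things; names that differ only in an ending like _2 or _b are one class to them, and where a whole thing is asked for, a point or a joint stands for the part that bears it (a point fixed in the world has none). Each returns a list of dicts, best first, with "conf" (0 to 1); they miss things now and then, are a little off and sometimes report something else, mostly with a low value. They report only what shows in the picture. A call takes as long as a camera call.
- look_for(name, picture): "box" ([left, top, right, bottom] in pixels, round what is visible of it).
- landmark_of(name, picture): "xy" ([column, row] in pixels: a listed point, or the origin of a listed thing).
The state is a dict: "time": time; "joints": joint angles; "dq": joint speeds; "joint_torque": joint torques, N m; "ee_pos": TCP position; "tcp_rot": TCP orientation; "force": force on the tool from outside, world axes, zero at the start; "ft_torque": the same for the moment, N m; "gripper_width": opening from 0.0 (shut) to 1.0 (fully open); "grip_force": force on a finger pad.
Only numpy, scipy, OpenCV 4.12 (cv2) and the standard library are available. Lean on these libraries where they do the work, as an engineer would, in place of code of your own. Each camera call takes 0.05 s, during which the arm holds its last target. There are 200 camera calls.

## Working session

There is one attempt and no reset: what is moved stays moved. The work goes in short steps, Python scripts to look and compute and a tool call to move; the robot and the scene stay as the last step left them, time stands still between calls to the robot, and variables do not carry over. Pictures are saved under pics/ and viewed, at most 10 in all, crops included, and the job is handed in when it is done.

Besides the shell and the picture viewer there is one more tool, called after "Request:" by a JSON object that holds its "api" and its "payload", one argument or row to a line. carry_out: Moves the arm, as the interface text tells. Its arguments: {"type":"object","properties":{"series":{"type":"array","items":{"type":"object","properties":{"travel":{"type":"array","items":{"type":"number","minimum":-1,"maximum":1}},"turn":{"type":"array","items":{"type":"number","minimum":-1,"maximum":1}}}}},"jaw":{"type":"number"},"grip_force":{"type":"number"}},"required":["series"]}

```bash
mkdir -p pics; cat > h.py <<'E'
import numpy as np, cv2
from cell import *
from scipy.spatial.transform import Rotation as R
def world(p,uv,z=None):
    """pixel -> world; on plane z if given, else via depth"""
    K=np.array([[p['fx'],0,p['cx']],[0,p['fy'],p['cy']],[0,0,1.]])
    s=cv2.undistortPoints(np.array([[uv]],float),K,np.array([p['k1'],0,0,0.]))[0,0]
    d=np.array([s[0],-s[1],-1.]); T=np.array(p['pose'])
    if z is None: t=p['z_map'][int(round(uv[1])),int(round(uv[0]))]
    else: t=(z-T[2,3])/(T[:3,:3]@d)[2]
    return T[:3,3]+T[:3,:3]@d*t
E
python3 - <<'E'
from h import *
ims=[]
for c in ('scene','top'):
    p=snapshot(c); ims.append(p['pixels']); print(c,np.round(p['pose'],3).tolist())
    for n,z in (('portion_grip',.105),('speed_mark',.099),('tin_center',.011)):
        for r in landmark_of(n,p)[:2]: print(n,r['conf'],np.round(r['xy'],1),np.round(world(p,r['xy'],z),4),np.round(world(p,r['xy']),4))
        for r in look_for(n,p)[:2]: print('  box',r['conf'],np.round(r['box']))
    cv2.imwrite(f'pics/{c}0.png',p['pixels'])
s=state(); print(s)
E
```

```text
scene [[-0.809, -0.376, 0.452, 0.944], [0.588, -0.491, 0.643, 0.527], [-0.02, 0.786, 0.618, 0.561], [0.0, 0.0, 0.0, 1.0]]
portion_grip 0.86 [257.4 176.3] [0.5761 0.0088 0.105 ] [0.5807 0.0152 0.1107]
portion_grip 0.21 [317.7 217.6] [0.5663 0.1593 0.105 ] [0.5616 0.1547 0.0993]
  box 0.94 [242. 165. 276. 200.]
speed_mark 0.65 [316.7 219.6] [0.566  0.1571 0.099 ] [0.5659 0.1571 0.0989]
  box 0.96 [300. 217. 321. 238.]
tin_center 0.58 [211.3 275.7] [0.7302 0.0856 0.011 ] [0.7342 0.0938 0.0212]
  box 0.79 [200. 263. 229. 293.]
top [[0.025, 0.991, -0.128, 0.516], [-1.0, 0.023, -0.011, 0.041], [-0.007, 0.128, 0.992, 0.89], [0.0, 0.0, 0.0, 1.0]]
portion_grip 0.61 [287.8 216.2] [0.5734 0.005  0.105 ] [0.5725 0.0055 0.1164]
  box 0.91 [269. 199. 305. 232.]
speed_mark 0.71 [197.5 224.7] [0.5556 0.1573 0.099 ] [0.5556 0.1574 0.0986]
  box 0.63 [188. 205. 210. 225.]
tin_center 0.6 [245.  139.8] [0.7252 0.0856 0.011 ] [0.7142 0.0832 0.0573]
  box 0.64 [233. 126. 257. 154.]
{'time': 0.7, 'joints': array([-1.26135290e+00,  3.52946481e-01,  1.63340906e+00,  1.29805619e-05,
        1.15520116e+00, -2.42241494e-03]), 'dq': array([-2.97535604e-04, -2.79666575e-03,  2.76412731e-05,  1.91026144e-03,
        7.48854018e-04,  5.73293113e-04]), 'joint_torque': array([-1.11797432e-03, -5.93600535e+01, -3.34514129e+01,  6.98084431e-02,
        1.57077512e-02, -3.04119669e-05]), 'ee_pos': array([ 0.19176227, -0.59485447,  0.23661253]), 'tcp_rot': array([3.10344392e+00, 4.87881533e-01, 2.70702324e-05]), 'force': array([-0.74061903,  0.06168172,  0.23544482]), 'ft_torque': array([-0.00438463,  0.01124937,  0.03719439]), 'grip_force': 0.0, 'gripper_width': 1.002278137893165}
```

View pics/top0.png

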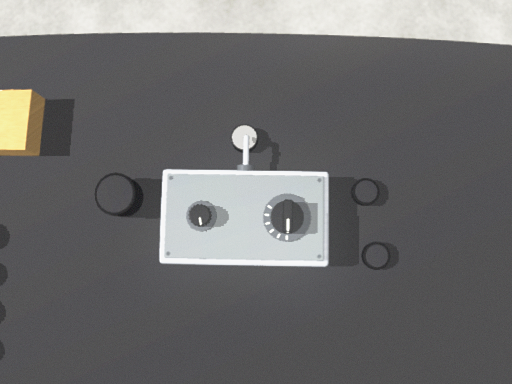

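View pics/scene0.png

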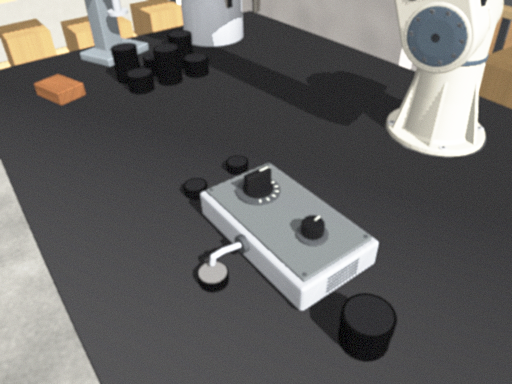

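The top view shows the portion knob at (287,217) with its pointer toward the robot (down), and the ticks running clockwise from there. The speed knob is at (200,216) and the tin at (245,139). Next I measure the bar's angle and centre.

```bash
python3 - <<'E'
from h import *
p=snapshot('top')
P=[];W=[]
for v in range(190,245):
  for u in range(258,318):
    if p['z_map'][v,u]>0:
        w=world(p,(u,v)); 
        if w[2]>.106: P.append(w)
        b=p['pixels'][v,u].astype(int)
        if b.min()>190 : W.append((u,v))
P=np.array(P); rect=cv2.minAreaRect((P[:,:2]*1000).astype(np.float32)); print(len(P),rect,P[:,2].mean(), P[:,2].max())
c=P[:,:2].mean(0); w,V=np.linalg.eigh(np.cov(P[:,:2].T)); print(c,np.sqrt(w)*12**.5,np.degrees(np.arctan2(V[1,1],V[0,1])))
print(np.degrees(state()['tcp_rot']))
cr=cv2.resize(p['pixels'][190:245,258:318],None,fx=10,fy=10,interpolation=cv2.INTER_CUBIC)
cv2.imwrite('pics/crop.png',np.clip(cr.astype(float)*2.,0,255).astype(np.uint8))
E
```

```text
316 ((573.1401977539062, 5.929398536682129), (53.303218841552734, 15.101401329040527), 1.0989315509796143) 0.11511439457481491 0.11923870590591623
[0.57365794 0.00594119] [0.01631613 0.0531555 ] -179.26495341340305
[-1.77817244e+02 -2.79457422e+01  1.11688199e-03]
```

View pics/crop.png

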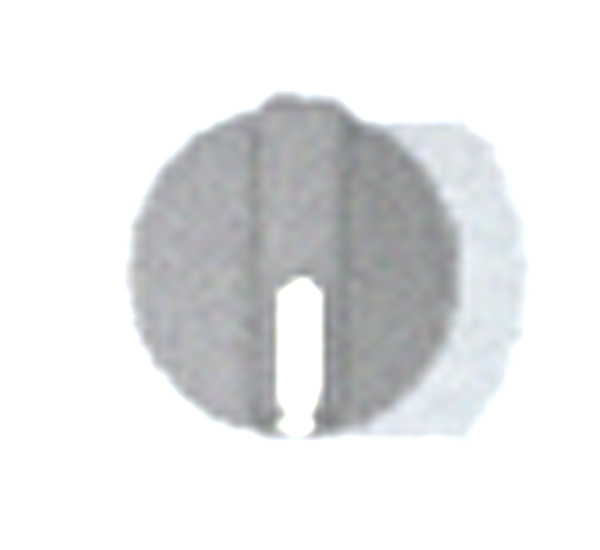

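Request:
{"api": "carry_out", "payload": {
  "series": [
    {"travel": [0.548, -0.455, 0], "turn": [0, 0, -0.226]},
    {"travel": [0.548, -0.455, 0], "turn": [0, 0, -0.226]},
    {"travel": [0.548, -0.455, 0], "turn": [0, 0, -0.226]},
    {"travel": [0.548, -0.455, 0], "turn": [0, 0, -0.226]},
    {"travel": [0.548, -0.455, 0], "turn": [0, 0, -0.226]},
    {"travel": [0.548, -0.455, 0], "turn": [0, 0, -0.226]},
    {"travel": [0.548, -0.455, 0], "turn": [0, 0, -0.226]},
    {"travel": [0.548, -0.455, 0], "turn": [0, 0, -0.226]},
    {"travel": [0.548, -0.455, 0], "turn": [0, 0, -0.226]},
    {"travel": [0.548, -0.455, 0], "turn": [0, 0, -0.226]},
    {"travel": [0.548, -0.455, 0], "turn": [0, 0, -0.226]},
    {"travel": [0.548, -0.455, 0], "turn": [0, 0, -0.226]}
  ],
  "jaw": 0
}}

```text
time: 1.95
ee_pos: [0.3827, -0.2943, 0.2367]
tcp_rot: [2.038, 2.39, 0.0]
force: [0.3, -0.2, 0.8]
gripper_width: 1.003
grip_force: 0.0
```

```bash
cat >> h.py <<'E'
def plan(goal,yaw):
    s=state(); r=R.from_rotvec(s['tcp_rot']); g=R.from_euler('z',yaw,degrees=True)*R.from_euler('x',180,degrees=True)
    print('t',s['time'],'pos',s['ee_pos'].round(4),'q',s['joints'].round(3),'w',s['gripper_width'],'F',s['force'].round(1))
    x=r.as_matrix()[:,0]; print('yaw',np.degrees(np.arctan2(x[1],x[0])))
    print('travel',(r.inv().apply(np.array(goal)-s['ee_pos'])/.5).round(4),'turn',((r.inv()*g).as_rotvec()/2/np.pi).round(4))
E
python3 -c "
from h import *
plan([.5735,.0058,.20],180.9)"
```

```text
t 1.95 pos [ 0.3827 -0.2943  0.2367] q [-0.659  0.13   1.929  0.     1.083 -0.817] w 1.0029712545423066 F [ 0.3 -0.2  0.8]
yaw 99.08592204593975
travel [0.5325 0.4715 0.0733] turn [ 0.      0.     -0.2273]
```

Request:
{"api": "carry_out", "payload": {
  "series": [
    {"travel": [0.533, 0.472, 0], "turn": [0, 0, -0.2273]},
    {"travel": [0.533, 0.472, 0], "turn": [0, 0, -0.2273]},
    {"travel": [0.533, 0.472, 0], "turn": [0, 0, -0.2273]},
    {"travel": [0.533, 0.472, 0], "turn": [0, 0, -0.2273]},
    {"travel": [0.533, 0.472, 0], "turn": [0, 0, -0.2273]},
    {"travel": [0.533, 0.472, 0], "turn": [0, 0, -0.2273]},
    {"travel": [0.533, 0.472, 0], "turn": [0, 0, -0.2273]},
    {"travel": [0.533, 0.472, 0], "turn": [0, 0, -0.2273]},
    {"travel": [0.533, 0.472, 0.073], "turn": [0, 0, -0.2273]},
    {"travel": [0.533, 0.472, 0.073], "turn": [0, 0, -0.2273]},
    {"travel": [0.533, 0.472, 0.073], "turn": [0, 0, -0.2273]},
    {"travel": [0.533, 0.472, 0.073], "turn": [0, 0, -0.2273]}
  ]
}}

```text
time: 3.15
ee_pos: [0.5733, 0.0064, 0.2005]
tcp_rot: [-0.022, 3.141, 0.0]
force: [-0.1, 0.4, 0.2]
gripper_width: 1.001
grip_force: 0.0
```

```bash
python3 - <<'E'
from h import *
plan([.5735,.0058,.110],180.9)
a=snapshot('scene');b=snapshot('top')
cv2.imwrite('pics/near.png',np.hstack([cv2.resize(a['pixels'][80:280,150:350],(400,400)),cv2.resize(b['pixels'][120:300,180:360],(400,400))]))
E
```

```text
t 3.15 pos [0.5733 0.0064 0.2005] q [ 0.009  0.311  1.782  0.     1.048 -1.577] w 1.0012665210485885 F [-0.1  0.4  0.2]
yaw -179.1791664255127
travel [-0.0002 -0.0012  0.1809] turn [ 0.      0.0001 -0.0002]
```

View pics/near.png

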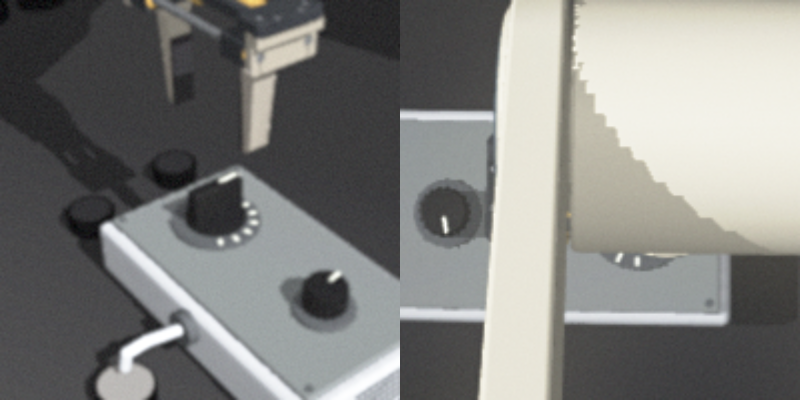

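The jaws straddle the knob's bar in the left half (scene crop, bar near (215,200)), with the speed knob at (325,293) well clear. I descend and close.

Request:
{"api": "carry_out", "payload": {
  "series": [
    {"travel": [0, -0.001, 0.09], "turn": [0, 0, 0]},
    {"travel": [0, -0.001, 0.14], "turn": [0, 0, 0]},
    {"travel": [0, -0.001, 0.17], "turn": [0, 0, 0]},
    {"travel": [0, -0.001, 0.181], "turn": [0, 0, 0]},
    {"travel": [0, -0.001, 0.181], "turn": [0, 0, 0]},
    {"travel": [0, -0.001, 0.181], "turn": [0, 0, 0]}
  ]
}}

```text
time: 3.85
ee_pos: [0.5739, 0.0061, 0.1108]
tcp_rot: [-0.028, 3.14, 0.0]
force: [1.1, -0.2, -0.2]
gripper_width: 1.0
grip_force: 0.0
```

Request:
{"api": "carry_out", "payload": {
  "series": [
    {"travel": [0, 0, 0], "turn": [0, 0, 0]},
    {"travel": [0, 0, 0], "turn": [0, 0, 0]},
    {"travel": [0, 0, 0], "turn": [0, 0, 0]},
    {"travel": [0, 0, 0], "turn": [0, 0, 0]},
    {"travel": [0, 0, 0], "turn": [0, 0, 0]},
    {"travel": [0, 0, 0], "turn": [0, 0, 0]},
    {"travel": [0, 0, 0], "turn": [0, 0, 0]},
    {"travel": [0, 0, 0], "turn": [0, 0, 0]},
    {"travel": [0, 0, 0], "turn": [0, 0, 0]},
    {"travel": [0, 0, 0], "turn": [0, 0, 0]}
  ],
  "jaw": 1,
  "grip_force": 20
}}

```text
time: 4.85
ee_pos: [0.573, 0.0056, 0.1096]
tcp_rot: [0.03, -3.141, 0.002]
force: [-0.0, -1.5, 0.1]
gripper_width: 0.171
grip_force: 20.0
```

```bash
python3 -c "
from h import *
plan([.5735,.0058,.110],108.9);print(state()['ft_torque'])"
```

```text
t 4.85 pos [0.573  0.0056 0.1096] q [ 8.000e-03  4.250e-01  1.850e+00 -1.000e-03  8.670e-01 -1.581e+00] w 0.1713227050088565 F [-0.  -1.5  0.1]
yaw -178.9210524478259
travel [-0.0011  0.0005 -0.0008] turn [-2.000e-04  1.000e-04  2.005e-01]
[-0.08852324 -0.08197401 -0.28935068]
```

Request:
{"api": "carry_out", "payload": {
  "series": [
    {"travel": [0, 0, 0], "turn": [0, 0, 0.018]},
    {"travel": [0, 0, 0], "turn": [0, 0, 0.036]},
    {"travel": [0, 0, 0], "turn": [0, 0, 0.055]},
    {"travel": [0, 0, 0], "turn": [0, 0, 0.073]},
    {"travel": [0, 0, 0], "turn": [0, 0, 0.091]},
    {"travel": [0, 0, 0], "turn": [0, 0, 0.109]},
    {"travel": [0, 0, 0], "turn": [0, 0, 0.127]},
    {"travel": [0, 0, 0], "turn": [0, 0, 0.146]},
    {"travel": [0, 0, 0], "turn": [0, 0, 0.164]},
    {"travel": [0, 0, 0], "turn": [0, 0, 0.182]},
    {"travel": [0, 0, 0], "turn": [0, 0, 0.2]},
    {"travel": [0, 0, 0], "turn": [0, 0, 0.2]}
  ]
}}

```text
time: 6.05
ee_pos: [0.5741, 0.0069, 0.1096]
tcp_rot: [1.828, 2.554, 0.004]
force: [5.2, 5.2, -3.4]
gripper_width: 0.174
grip_force: 20.0
```

```bash
python3 -c "
from h import *
plan([.5735,.0058,.110],108.9);print(state()['ft_torque'])
a=snapshot('scene');cv2.imwrite('pics/turned.png',cv2.resize(a['pixels'][80:280,150:350],(600,600)))"
```

```text
t 6.05 pos [0.5741 0.0069 0.1096] q [ 0.009  0.425  1.849  0.002  0.865 -0.321] w 0.17447156142677334 F [ 5.2  5.2 -3.4]
yaw 108.80128711804272
travel [-0.0018 -0.0018 -0.0008] turn [ 0.0004 -0.0001 -0.0003]
[ 0.86550732 -0.83261167  0.01747469]
```

View pics/turned.png

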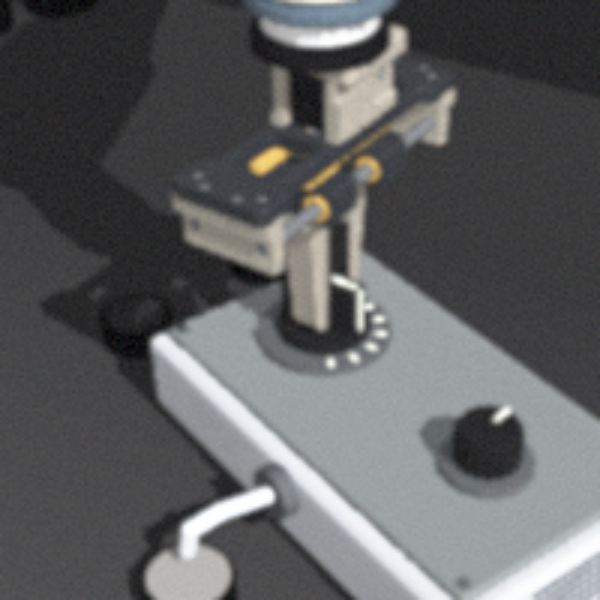

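The gripper still holds the bar, and the pointer at (355,300) has turned with it toward the ticks. The speed knob (490,440) and tin (190,575) have not moved. I release, rise and check.

Request:
{"api": "carry_out", "payload": {
  "series": [
    {"travel": [0, 0, 0], "turn": [0, 0, 0]},
    {"travel": [0, 0, 0], "turn": [0, 0, 0]},
    {"travel": [0, 0, 0], "turn": [0, 0, 0]},
    {"travel": [0, 0, 0], "turn": [0, 0, 0]},
    {"travel": [0, 0, 0], "turn": [0, 0, 0]},
    {"travel": [0, 0, 0], "turn": [0, 0, 0]},
    {"travel": [0, 0, 0], "turn": [0, 0, 0]},
    {"travel": [0, 0, 0], "turn": [0, 0, 0]}
  ],
  "jaw": 0
}}

```text
time: 6.9
ee_pos: [0.573, 0.0061, 0.1096]
tcp_rot: [1.823, 2.558, 0.0]
force: [-0.3, 0.0, 0.1]
gripper_width: 0.847
grip_force: 0.0
```

Request:
{"api": "carry_out", "payload": {
  "series": [
    {"travel": [0, 0, -0.04], "turn": [0, 0, 0]},
    {"travel": [0, 0, -0.12], "turn": [0, 0, 0]},
    {"travel": [0, 0, -0.2], "turn": [0, 0, 0]},
    {"travel": [0, 0, -0.26], "turn": [0, 0, 0]},
    {"travel": [0.3, 0, -0.26], "turn": [0, 0, 0]},
    {"travel": [0.3, 0.3, -0.26], "turn": [0, 0, 0]},
    {"travel": [0, 0.3, -0.26], "turn": [0, 0, 0]},
    {"travel": [-0.3, 0.3, -0.26], "turn": [0, 0, 0]},
    {"travel": [-0.5, 0, -0.26], "turn": [0, 0, 0]},
    {"travel": [-0.5, 0, -0.26], "turn": [0, 0, 0]},
    {"travel": [-0.5, 0, -0.26], "turn": [0, 0, 0]},
    {"travel": [-0.5, 0, -0.26], "turn": [0, 0, 0]}
  ]
}}

```text
time: 8.1
ee_pos: [0.6571, -0.1623, 0.2394]
tcp_rot: [-1.823, -2.559, 0.0]
force: [0.8, -0.9, -0.0]
gripper_width: 1.002
grip_force: 0.0
```

```bash
python3 - <<'E'
from h import *
plan([.5735,.0058,.24],108.9)
p=snapshot('top'); a=snapshot('scene')
P=np.array([w for v in range(190,245) for u in range(258,318) if p['z_map'][v,u]>0 for w in [world(p,(u,v))] if .106<w[2]<.13])
if len(P)>20:
    w,V=np.linalg.eigh(np.cov(P[:,:2].T)); print(len(P),P.mean(0),np.sqrt(w)*12**.5,np.degrees(np.arctan2(V[1,1],V[0,1])))
for q in (p,a):
  for n,z in (('speed_mark',.099),('tin_center',.011)):
    for r in landmark_of(n,q)[:1]: print(n,r['conf'],world(q,r['xy'],z).round(4))
cv2.imwrite('pics/end.png',np.hstack([cv2.resize(a['pixels'][100:300,150:350],(400,400)),cv2.resize(p['pixels'][120:300,160:340],(400,400))]))
E
```

```text
t 8.1 pos [ 0.6571 -0.1623  0.2394] q [-0.244  0.431  1.51   0.     1.201 -0.577] w 1.0016501234251753 F [ 0.8 -0.9 -0. ]
yaw 109.06750569315066
travel [ 0.3723 -0.0482 -0.0011] turn [-0.     -0.      0.0005]
318 [0.57390416 0.00581044 0.11502605] [0.01609604 0.05391256] 108.68378688707368
tin_center 0.87 [0.7251 0.0837 0.011 ]
speed_mark 0.74 [0.5627 0.1538 0.099 ]
tin_center 0.69 [0.7306 0.0902 0.011 ]
```

View pics/end.png

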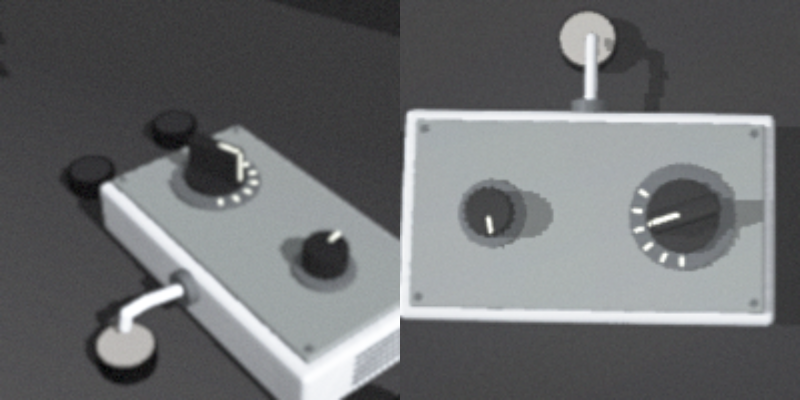

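The pointer rests at the fourth of the six ticks, near (640,228), which is the third click. The bar has turned from 0.9° to -71.3°, about 72° clockwise. The speed mark (490,225) and tin (588,38) are unchanged, and the arm is clear.

```bash
python3 -c "
from cell import *
print(finish_job())"
```

```text
the job is handed in; nothing more can be done
None
```

I turned the portion knob three clicks clockwise (about 72° measured) and let go of it; the speed knob and the tin look unmoved in the pictures, and the job is handed in (no verdict came back).

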